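Roll the edge trim of a mount board home

TASK

One edge of the mount board has a blue clip-on trim strip in three pieces that still stands proud. Take the orange-handled hand roller out of the white tray and roll it firmly along the strip from one end to the other, so that all three pieces are pressed fully home, then stand the roller back in the tray on its wheels and let go. Press the strip with the roller only: keep the fingers off the board and its trim.

Things in the scene. Friction and masses are not known exactly. Their poses are not given: they have to be found in the camera images.
- roller: Loose two-wheel hand roller on its wheels, 78 (x, rolling direction) x 59 (y) x 90 mm high, 0.3 kg, ends alike. Origin: centre of its underside (wheel bottoms), z up. Black wheels, 36 mm diameter, 42 wide, axles along y at x = +-21. Aluminium deck 70 x 53, top at z = 48. Orange handle block on it, 62 along x, 26 across y, z = 48 to 90: grip across y, fingertips just above the deck.
- roller_wheel (a joint): Turning angle of the roller's wheels (rad; the two turn together), 0 at the start; 18 mm of rolling per rad, either sign.
- board: Fixed white mount board, 228 (x) x 150 (y) x 22 mm high. Origin: centre of its underside, on the table, z up. Blue trim strip along its -y edge: centre line along x at y = -63, 20 wide, 223 long, three 73 mm pieces centred at x = -75, 0, +75. Top of a piece: 30 mm above the underside at joint value 0, 24 mm when fully home (2 mm above the white board).
- trim_a (a joint): Travel of the trim piece at x = -75 mm (m, grows downward): 0 to 0.0015 at the start, 0.006 fully home (hard stop). Clip friction of about 6 N resists it; it stays where it is left; the roller's own weight does not move it.
- trim_b (a joint): The same for the middle piece, at x = 0.
- trim_c (a joint): The same for the piece at x = +75 mm.
- tray: Shallow open white tray, fixed to the table, 152 (x) x 212 (y) mm outside, walls 2 mm thick and 28 mm high, floor 2 mm thick. Origin: centre of its underside on the table, z up. The roller starts in it.
Not all that is in view belongs to the job. Leave any pink look-alike of the roller alone.

How it is judged (in metres and radians):
On the way, in this order (a step that is already met when the one before it is completed fails the run):
1. the roller, pressed on the strip, has rolled at least 36 mm (contact force between roller and board above 3 N and (value of joint roller_wheel above 2 rad or value of joint roller_wheel below -2 rad)).
2. all three trim pieces are home (value of joint each of trim_a, trim_b, trim_c above 0.0042 m).
At the end, for the whole second after the job is handed in: All three trim pieces are pressed home to within 1.8 mm of their stops, and the roller stands upright on its wheels (within 10 degrees) on the tray's floor, at rest and released (all of step 2 and x of roller in the frame of tray between -0.06 and 0.06 m and y of roller in the frame of tray between -0.09 and 0.09 m and z of roller in the frame of tray below 0.014 m and angle between roller's own z axis and vertical below 0.17 rad and linear speed of roller below 0.03 m/s); the robot touches nothing.
It fails at once if the fingers press on the board or its trim (contact force between the fingers and board above 2 N).
It also fails if it takes over 54 s, if anything falls off the work surface, if the arm or the gripper's body presses on something with over 40 N, if the wrist force passes 120 N, or if a joint passes its speed limit or range.

ROBOT

A 6-joint arm with a two-finger parallel gripper is mounted at the origin on the work surface; the furniture and walls round the work are solid. World frame = base frame: x ahead of the robot, y to its left, z up, the work surface at z = 0. Lengths are in mm, angles in rad, forces in N, time in s.
With the tool pointing down it reaches from about 275 to 725 mm from the base axis. Payload 15.9 kg.
Tool frame: the origin (TCP) lies at the very end of the fingers, on their centre line; the grasp point (between the pads) lies 19 mm behind it; z points along the fingers, y is the line along which they close (so a half turn about z gives the same grasp; the last joint's range is limited). The gripper opens to 85 mm and grips with 20 to 120 N. Pads are 22 mm wide; open, the fingers measure 114 mm over their backs; the gripper's body (76 mm by 85 mm) begins 54 mm behind the grasp point. The pads swing forward as they close: fully open they stand 13 mm farther back than shut.
Start: joints at [-1.293, 0.213, -0.034, 1.323, 0, 1.571], TCP at [137.115, -480.817, 231.306] pointing down, gripper open.
Joint ranges: [-2.98, 2.98], [-0.74, 1.72], [-1.14, 1.35], [-2.1, 2.04], [-1.57, 1.44], [-3.14, 3.14]. Speed limits (rad/s): [1.89, 1.89, 2.39, 2.57, 3.14, 3.14].

INTERFACE

Orientations are given as a rotation vector (axis times angle).
In Python, from cell import env gives the robot as it stands.
- The arm moves only by the shell command python3 -m crank 'ROWS' [OPENING] [FORCE]. ROWS is JSON, a list of rows, each an object with "linear": the shift along the tool's x, y, z in mm, a list of three; "dr": the turn, a rotation vector about the tool's x, y, z in degrees, a list of three. A call has 1 to 5 rows; each row is the pose to reach, as a shift and turn from the pose commanded when the call began, along the tool's axes at that moment; what a row does not reach only later rows make up. A row lasts 1/8 s, in which the tool goes at most 62.5 mm and 10.7 degrees, less where a joint would pass 70% of its speed; a pose out of reach is approached as far as the arm can. A call with a gripper value outside its range is refused whole. OPENING is the closure, from 0 (fully open) to 1 (shut), set as the call begins (- or left out, the last holds). The fingers move at their own pace and stop on an object; FORCE is the grip in N (left out, the last holds). Time passes only in rows, so rows that repeat a pose let the fingers close. It gives the time, the measured TCP pose, the force, the opening and the grip force at its end, in the units of the state.
- env.observe(): the state, without advancing time (a new reading comes with each control period).
- env.get_image(name): name is "scene" or "top"; returns a dict with "color" (384x512x3 uint8, red, green, blue), "K" (3x3 intrinsics, pixels), "cam_to_world" (4x4, takes a point from camera to world coordinates). Camera axes: x right, y down, z forward; pixel columns grow to the right and rows downward; lengths in mm; the calibration is good to about 2 mm. A picture is of the moment at which its call begins. There is no depth.
- env.close_job(): hands the job in; it is judged then, once.
The state is a dict: "clock": time; "joints": joint angles; "joint_velocities": joint speeds; "joint_efforts": joint torques, N m; "ee_pos": TCP position; "orientation": TCP orientation; "ft_force": force on the tool from outside, world axes, zero at the start; "torque": the same for the moment, N m; "gripper_width": finger opening in mm; "finger_force": force on a finger pad.
Only numpy, scipy, OpenCV 4.12 (cv2) and the standard library are available. Lean on these libraries where they do the work, as an engineer would, in place of code of your own. Each camera call takes 0.05 s, during which the arm holds its last target. There are 200 camera calls.

## Working session

There is one attempt and no reset: what is moved stays moved. The work goes in short steps, Python scripts to look and compute and a shell command to move; the robot and the scene stay as the last step left them, time stands still between calls to the robot, and variables do not carry over. Pictures are saved under pics/ and viewed, at most 10 in all, crops included, and the job is handed in when it is done.

```bash
mkdir -p pics; ls; python3 - <<'E'
from cell import env
import cv2,numpy as np,pickle
d={}
for n in("scene","top"):
    r=env.get_image(n); d[n]=r
    cv2.imwrite(f"pics/{n}0.png",cv2.cvtColor(r["color"],cv2.COLOR_RGB2BGR))
    print(n,r["K"].round(1).tolist(),r["cam_to_world"].round(3).tolist())
pickle.dump(d,open("im0.pkl","wb"))
print(env.observe())
E
```

```text
pics
scene [[389.4, 0.0, 250.8], [0.0, 389.4, 194.4], [0.0, 0.0, 1.0]] [[-0.661, -0.296, 0.689, -509.137], [-0.75, 0.29, -0.595, 824.539], [-0.024, -0.91, -0.413, 598.316], [0.0, 0.0, 0.0, 1.0]]
top [[392.2, 0.0, 258.6], [0.0, 392.2, 194.7], [0.0, 0.0, 1.0]] [[0.022, -0.997, 0.075, 336.09], [-1.0, -0.021, 0.007, 11.127], [-0.005, -0.075, -0.997, 1192.591], [0.0, 0.0, 0.0, 1.0]]
{'clock': 0.1, 'joints': array([-1.29299267e+00,  2.13312669e-01, -3.49730596e-02,  1.32352993e+00,
        2.35980911e-05,  1.57081928e+00]), 'joint_velocities': array([ 0.00046339, -0.0011566 ,  0.00381968,  0.00158365, -0.00101799,
        0.00083518]), 'joint_efforts': array([ 2.66806019e-04, -6.87245679e+01,  4.87807167e+01,  1.21345135e-02,
        8.77278649e-05, -1.06475827e-05]), 'ee_pos': array([ 137.04350476, -480.52733764,  230.87204538]), 'orientation': array([-3.11033681e+00, -4.34795155e-01,  1.84937877e-04]), 'ft_force': array([-0.70899794,  0.55753969,  0.40939239]), 'torque': array([ 0.0353423 ,  0.02477583, -0.01100075]), 'finger_force': 0.0, 'gripper_width': 85.13957836152522}
```

View pics/top0.png

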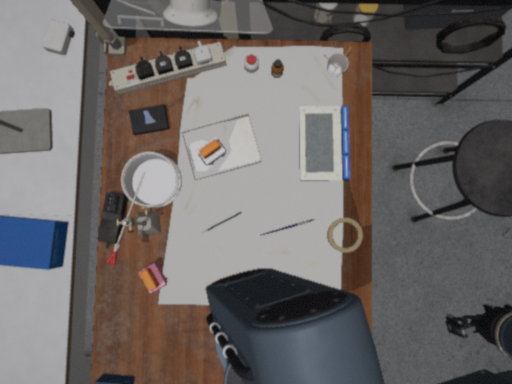

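View pics/scene0.png

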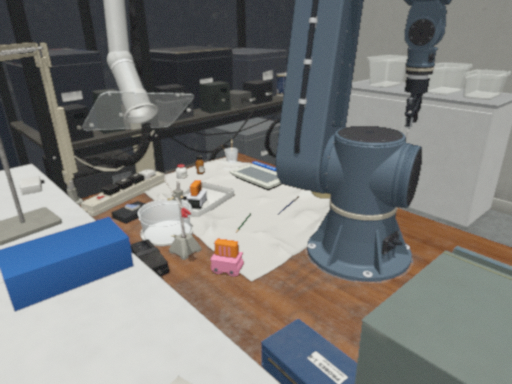

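The top view shows two rollers. At (211,151) there is an orange handle on an aluminium deck, inside the white tray (scene (196,190)). At (152,278) there is one with a pink body, on the wood (scene (227,255)). The first fits the description, because it stands in the tray and its deck isn't pink. The trim runs from (345,105) to (346,179). Next I measure and confirm with a crop.

```bash
cat > h.py <<'E'
import cv2,numpy as np
def ray(r,uv,z):
    """pixels -> world points on plane z (mm)"""
    uv=np.atleast_2d(np.asarray(uv,float)); M=r["cam_to_world"]
    d=np.c_[uv,np.ones(len(uv))]@np.linalg.inv(r["K"]).T@M[:3,:3].T
    o=M[:3,3]; return o+d*((z-o[2])/d[:,2])[:,None]
def blobs(r,lo,hi,roi,amin=15):
    hsv=cv2.cvtColor(r["color"],cv2.COLOR_RGB2HSV); m=cv2.inRange(hsv,lo,hi)
    x0,y0,x1,y1=roi; k=np.zeros_like(m); k[y0:y1,x0:x1]=m[y0:y1,x0:x1]
    cs,_=cv2.findContours(k,cv2.RETR_EXTERNAL,cv2.CHAIN_APPROX_NONE)
    return [c[:,0] for c in cs if cv2.contourArea(c)>=amin]
def rect(r,c,z):
    """min-area rectangle of contour cast on plane z: centre, long, short, yaw of long side (deg)"""
    P=ray(r,c,z)[:,:2].astype(np.float32); b=cv2.boxPoints(cv2.minAreaRect(P))
    e=[b[1]-b[0],b[2]-b[1]]; e.sort(key=np.linalg.norm); s,l=e
    a=np.degrees(np.arctan2(l[1],l[0])); a=(a+90)%180-90
    return b.mean(0).round(1),round(float(np.linalg.norm(l)),1),round(float(np.linalg.norm(s)),1),round(float(a),1)
E
python3 - <<'E'
import pickle,cv2,numpy as np; from h import *
d=pickle.load(open("im0.pkl","rb")); t=d["top"]
for c in blobs(t,(5,120,100),(22,255,255),(185,125,250,175)): print("handle",rect(t,c,92),c.min(0),c.max(0))
for c in blobs(t,(100,120,60),(125,255,255),(330,95,360,190)): print("trim",rect(t,c,29),c.min(0),c.max(0))
bl=np.vstack(blobs(t,(100,120,60),(125,255,255),(330,95,360,190)))
print("strip",rect(t,bl,29))
A=cv2.resize(t["color"][105:190,175:270],None,fx=4,fy=4,interpolation=cv2.INTER_CUBIC)
B=cv2.resize(t["color"][95:190,290:360],None,fx=4,fy=4,interpolation=cv2.INTER_CUBIC)
s=d["scene"]["color"]; C=cv2.resize(s[155:225,170:290],None,fx=4,fy=3,interpolation=cv2.INTER_CUBIC)
im=np.zeros((600,700,3),np.uint8); im[:340,:380]=A; im[:380,400:680]=B; im[385:595,:480]=C
cv2.imwrite("pics/crop1.png",im[...,::-1])
E
```

```text
handle (array([548. , 160.3], dtype=float32), 57.8, 26.1, -52.8) [200 140] [219 157]
trim (array([ 587.3, -237.2], dtype=float32), 222.1, 19.6, 1.7) [342 106] [349 179]
strip (array([ 587.3, -237.2], dtype=float32), 222.1, 19.6, 1.7)
```

View pics/crop1.png

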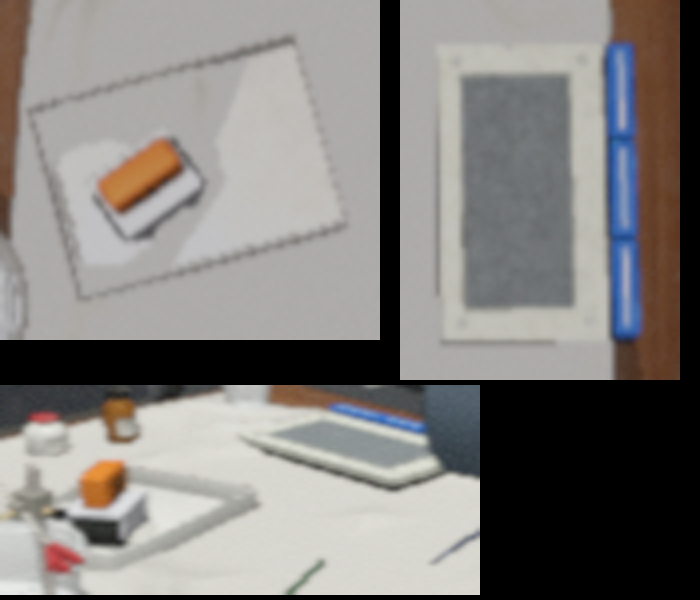

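The crop confirms it: the tray holds the orange-handled roller on a white/aluminium deck, at crop (140,175). The three blue pieces lie along x at crop (622,45–335). Next: the tray, the top face of the handle, and a two-view check.

```bash
python3 - <<'E'
import pickle,cv2,numpy as np; from h import *
d=pickle.load(open("im0.pkl","rb")); t=d["top"]; s=d["scene"]
cor=np.array([(30,108),(293,38),(345,225),(80,297)])/4+[175,105]-.4
P=ray(t,cor,28)[:,:2]; print("tray c",P.mean(0).round(1),"sides",[np.linalg.norm(P[i]-P[i-1]).round(0) for i in range(4)])
e=(P[1]-P[0]+P[2]-P[3]); print("long-side yaw",np.degrees(np.arctan2(e[1],e[0])).round(1))
hsv=cv2.cvtColor(t["color"],cv2.COLOR_RGB2HSV)
for lo in (100,170,190,205):
    for c in blobs(t,(5,120,lo),(22,255,255),(185,125,250,175)): print("top V>",lo,rect(t,c,92))
print(hsv[138:160:2,198:222:2,2])
# two views: handle hull centroids -> closest approach
def cen(r,roi):
    c=max(blobs(r,(3,120,100),(22,255,255),roi),key=len); m=cv2.moments(c); return (m["m10"]/m["m00"],m["m01"]/m["m00"])
a,b=cen(t,(185,125,250,175)),cen(s,(185,170,210,205)); print(a,b)
A0,A1=ray(t,a,200)[0],ray(t,a,0)[0];B0,B1=ray(s,b,200)[0],ray(s,b,0)[0]
u,v=A1-A0,B1-B0; k=np.linalg.lstsq(np.c_[u,-v],B0-A0,rcond=None)[0]
print("handle centre",(A0+k[0]*u).round(1),(B0+k[1]*v).round(1))
E
```

```text
tray c [567.7 134.4] sides [np.float64(149.0), np.float64(205.0), np.float64(148.0), np.float64(205.0)]
long-side yaw -73.6
top V> 100 (array([548. , 160.3], dtype=float32), 57.8, 26.1, -52.8)
top V> 170 (array([549.5, 162.8], dtype=float32), 55.2, 20.0, -54.6)
top V> 190 (array([549.5, 163.6], dtype=float32), 44.3, 11.4, -52.3)
[[173 172 174 173 172 173 173 177 184 177 166 172]
 [178 185 187 180 177 173 180 177 180 161 113 165]
 [193 193 192 192 187 178 180 186 190 182 147 133]
 [193 193 193 185 171 182 188 190 190 189 177 130]
 [194 190 186 183 183 189 190 190 191 185 155 117]
 [182 186 178 188 189 190 189 189 178 138 104 141]
 [187 185 188 191 191 190 187 165 115  91 154 190]
 [182 182 190 190 190 182 148  82 117 176 194 194]
 [146 163 186 189 174 123  95 137 182 195 192 167]
 [178 135 173 155 112 113 167 190 194 188 148 116]
 [194 173 145 152 152 184 194 193 177 122 124 167]]
(209.59405940594058, 148.35203520352033) (194.7788944723618, 187.47738693467338)
handle centre [552.5 163.9  69.8] [551.9 163.1  69.5]
```

```bash
cat >> h.py <<'E'
def to(p,yaw):
    """print shift (tool axes) and turn to world TCP p, tool pointing down with tool x at yaw deg"""
    from cell import env
    from scipy.spatial.transform import Rotation as R
    o=env.observe(); Rc=R.from_rotvec(o["orientation"]); q=o["ee_pos"]
    Rt=R.from_euler("z",yaw,degrees=True)*R.from_euler("x",180,degrees=True)
    print("t",round(o["clock"],2),"tcp",q.round(1),"yaw",np.degrees(np.arctan2(*Rc.as_matrix()[[1,0],0])).round(1),"j",o["joints"].round(2),"F",o["ft_force"].round(1),"w",round(o["gripper_width"],1))
    print(" shift",Rc.inv().apply(np.array(p)-q).round(1),"dr",(Rc.inv()*Rt).as_rotvec(degrees=True).round(1))
E
python3 -m crank '[{"linear":[38,-34,0],"dr":[0,0,-9]},{"linear":[76,-67,0],"dr":[0,0,-18]},{"linear":[115,-101,0],"dr":[0,0,-27]},{"linear":[153,-135,0],"dr":[0,0,-36]},{"linear":[191,-168,0],"dr":[0,0,-45]}]' 0 60
python3 -c "from h import *; to((550,163,231),126)"
```

```text
clock: 0.72
ee_pos: [275.2, -265.3, 231.2]
orientation: [-2.704, -1.599, -0.0]
ft_force: [0.9, -0.1, 0.5]
gripper_width: 85.4
finger_force: 0.0
t 0.72 tcp [ 275.2 -265.3  231.2] yaw 61.2 j [-0.77 -0.03 -0.3   1.3   0.    1.31] F [ 0.9 -0.1  0.5] w 85.4
 shift [5.077e+02 3.440e+01 2.000e-01] dr [ -0.   -0.  -64.8]
```

```bash

python3 -m crank '[{"linear":[51,3,0],"dr":[0,0,-8]},{"linear":[102,7,0],"dr":[0,0,-16]},{"linear":[153,10,0],"dr":[0,0,-24]},{"linear":[204,14,0],"dr":[0,0,-32]},{"linear":[255,17,0],"dr":[0,0,-40]}]'
python3 -c "from h import *; to((550,163,150),126)"
```

```text
clock: 1.35
ee_pos: [414.1, -50.6, 231.2]
orientation: [1.994, 2.427, -0.0]
ft_force: [0.2, -1.0, 0.7]
gripper_width: 85.4
finger_force: 0.0
t 1.35 tcp [414.1 -50.6 231.2] yaw 101.2 j [-0.12  0.04 -0.23  1.3  -0.    1.25] F [ 0.2 -1.   0.7] w 85.4
 shift [183.2 174.8  81.2] dr [ -0.    0.  -24.8]
```

```bash

python3 -m crank '[{"linear":[37,35,5],"dr":[0,0,-5]},{"linear":[74,70,10],"dr":[0,0,-10]},{"linear":[110,105,30],"dr":[0,0,-15]},{"linear":[147,140,55],"dr":[0,0,-20]},{"linear":[183,175,81],"dr":[0,0,-25]}]'
python3 -m crank '[{"linear":[0,0,0],"dr":[0,0,0]}]' >/dev/null
python3 - <<'E'
from h import *; from cell import env
to((550,163,56),126)
r=env.get_image("scene"); cv2.imwrite("pics/s1.png",cv2.resize(r["color"][100:250,120:320],None,fx=4,fy=4)[...,::-1])
E
```

```text
clock: 1.98
ee_pos: [551.3, 162.1, 149.3]
orientation: [1.424, 2.8, -0.0]
ft_force: [1.8, -0.9, 0.9]
gripper_width: 85.4
finger_force: 0.0
t 2.1 tcp [550.3 162.7 147.2] yaw 126.1 j [0.29 0.4  0.   1.18 0.   1.23] F [-1.  -0.6  0.3] w 85.4
 shift [ 0.3  0.3 91.2] dr [-0.2 -0.1  0.1]
```

View pics/s1.png

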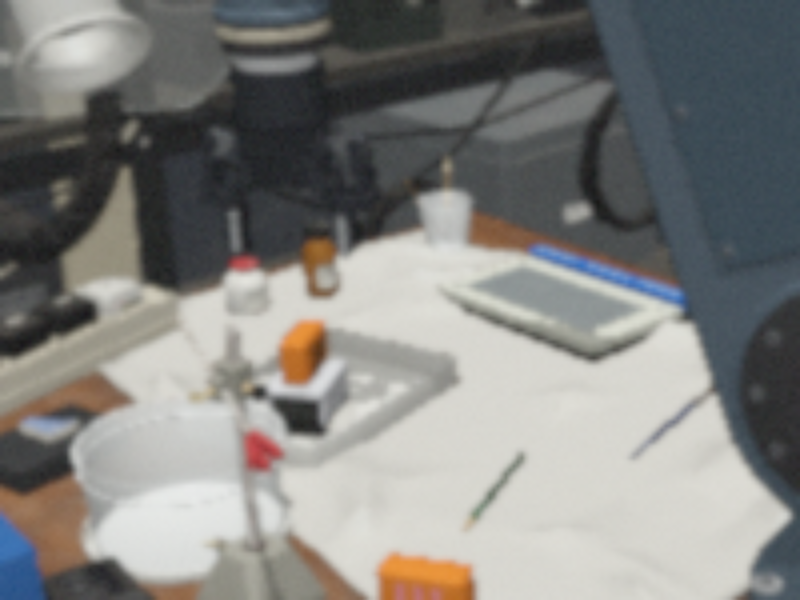

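The fingers straddle the orange handle (crop (303,350)), one on each side at (235,230) and (340,230). I'm going down to just above the deck and gripping.

```bash

python3 -m crank '[{"linear":[0,0,30],"dr":[0,0,0]},{"linear":[0,0,60],"dr":[0,0,0]},{"linear":[0,0,83],"dr":[0,0,0]},{"linear":[0,0,93],"dr":[0,0,0]},{"linear":[0,0,93],"dr":[0,0,0]}]'
python3 -m crank '[{"linear":[0,0,0],"dr":[0,0,0]},{"linear":[0,0,0],"dr":[0,0,0]},{"linear":[0,0,0],"dr":[0,0,0]},{"linear":[0,0,0],"dr":[0,0,0]},{"linear":[0,0,0],"dr":[0,0,0]}]' 1 90
python3 -m crank '[{"linear":[0,0,0],"dr":[0,0,0]},{"linear":[0,0,0],"dr":[0,0,0]},{"linear":[0,0,0],"dr":[0,0,0]},{"linear":[0,0,0],"dr":[0,0,0]}]'
```

```text
clock: 2.78
ee_pos: [550.6, 160.0, 57.7]
orientation: [-1.429, -2.798, 0.0]
ft_force: [0.4, 0.2, -0.0]
gripper_width: 85.1
finger_force: 0.0
clock: 3.4
ee_pos: [550.9, 160.5, 57.8]
orientation: [1.428, 2.798, 0.0]
ft_force: [-2.1, -0.4, 5.5]
gripper_width: 25.1
finger_force: 87.7
clock: 3.9
ee_pos: [550.9, 160.6, 57.8]
orientation: [1.428, 2.798, 0.0]
ft_force: [-1.3, -0.5, 5.6]
gripper_width: 24.9
finger_force: 87.7
```

```bash

python3 -m crank '[{"linear":[0,0,-15],"dr":[0,0,0]},{"linear":[0,0,-40],"dr":[0,0,0]},{"linear":[0,0,-75],"dr":[0,0,0]},{"linear":[0,0,-105],"dr":[0,0,0]},{"linear":[0,0,-105],"dr":[0,0,0]}]'
python3 - <<'E'
from h import *; from cell import env
to((507,-239.6,160),181.7)
r=env.get_image("scene"); cv2.imwrite("pics/s2.png",cv2.resize(r["color"][100:250,120:320],None,fx=4,fy=4)[...,::-1])
E
```

```text
clock: 4.53
ee_pos: [552.0, 160.9, 165.1]
orientation: [1.427, 2.795, 0.005]
ft_force: [0.9, -0.2, -2.2]
gripper_width: 24.9
finger_force: 88.8
t 4.53 tcp [552.  160.9 165.1] yaw 125.9 j [0.28 0.38 0.03 1.21 0.   1.23] F [ 0.9 -0.2 -2.2] w 24.9
 shift [-298.  -271.4    4.4] dr [  0.2   0.2 -55.8]
```

View pics/s2.png

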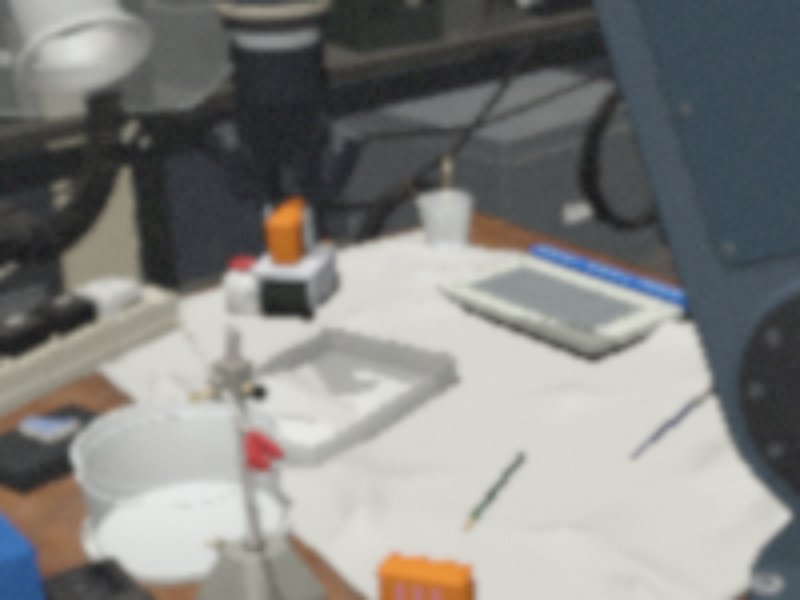

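The roller hangs level in the grip above the tray (crop (295,255)). I'm carrying it to the near end of the strip.

```bash

python3 -m crank '[{"linear":[-30,-27,0],"dr":[0,0,-5.6]},{"linear":[-60,-54,0],"dr":[0,0,-11.2]},{"linear":[-90,-81,0],"dr":[0,0,-16.8]},{"linear":[-120,-109,0],"dr":[0,0,-22.4]},{"linear":[-150,-136,0],"dr":[0,0,-28]}]'
python3 -c "from h import *; to((507,-239.6,160),181.7)"
```

```text
clock: 5.2
ee_pos: [527.5, -41.9, 161.1]
orientation: [-0.703, -3.06, 0.0]
ft_force: [0.3, -0.3, -2.7]
gripper_width: 24.6
finger_force: 88.9
t 5.2 tcp [527.5 -41.9 161.1] yaw 154.1 j [-0.08  0.3  -0.1   1.17  0.    0.37] F [ 0.3 -0.3 -2.7] w 24.6
 shift [ -67.9 -186.8    1.1] dr [ -0.   -0.1 -27.6]
```

```bash

python3 -m crank '[{"linear":[-14,-38,0],"dr":[0,0,-5.6]},{"linear":[-28,-75,0],"dr":[0,0,-11.2]},{"linear":[-42,-112,0],"dr":[0,0,-16.8]},{"linear":[-55,-150,0],"dr":[0,0,-22.4]},{"linear":[-68,-187,0],"dr":[0,0,-27.7]}]'
python3 -m crank '[{"linear":[0,0,10],"dr":[0,0,0]},{"linear":[0,0,25],"dr":[0,0,0]},{"linear":[0,0,40],"dr":[0,0,0]},{"linear":[0,0,40],"dr":[0,0,0]},{"linear":[0,0,40],"dr":[0,0,0]}]'
python3 - <<'E'
from h import *; from cell import env
to((507,-239.6,120),181.7)
out=[]
for n,(x0,y0,x1,y1) in (("top",(270,80,380,230)),("scene",(200,110,330,210))):
    r=env.get_image(n); out.append(cv2.resize(r["color"][y0:y1,x0:x1],(390,590 if n=="top" else 300)))
im=np.zeros((590,785,3),np.uint8); im[:,:390]=out[0]; im[:300,395:]=out[1]; cv2.imwrite("pics/s3.png",im[...,::-1])
t=env.get_image("top")
for c in blobs(t,(100,120,60),(125,255,255),(330,95,360,190)): print("trim",rect(t,c,29),c.min(0),c.max(0))
E
```

```text
clock: 5.82
ee_pos: [506.4, -239.6, 161.0]
orientation: [0.049, -3.139, -0.001]
ft_force: [1.0, -0.1, -3.2]
gripper_width: 24.5
finger_force: 88.9
clock: 6.45
ee_pos: [507.6, -238.2, 122.5]
orientation: [-0.045, 3.141, -0.0]
ft_force: [0.1, 0.0, -1.7]
gripper_width: 25.0
finger_force: 89.1
t 6.45 tcp [ 507.6 -238.2  122.5] yaw -178.4 j [-0.44  0.38 -0.09  1.1   0.   -0.47] F [ 0.1  0.  -1.7] w 25.0
 shift [ 0.7 -1.4  2.5] dr [-0.   0.  -0.1]
trim (array([ 629.4, -236.5], dtype=float32), 137.8, 18.1, 0.3) [342 106] [348 151]
```

View pics/s3.png

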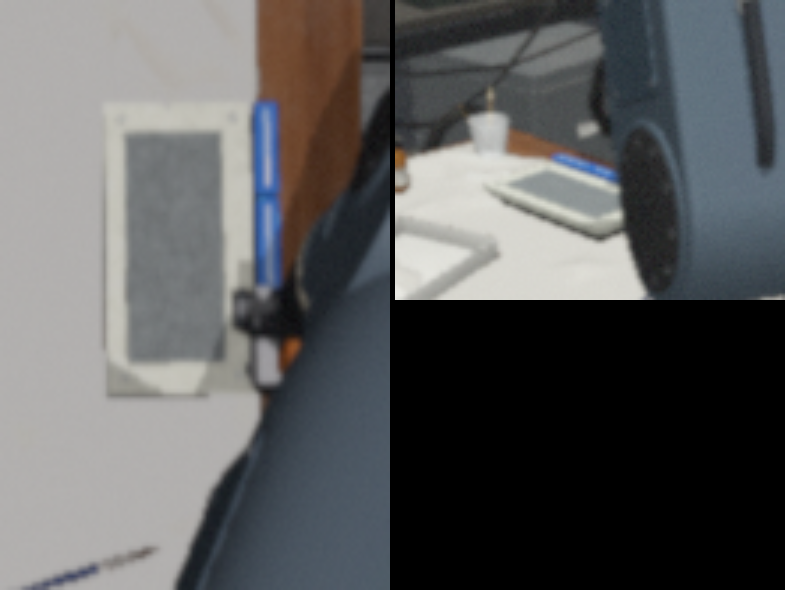

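The roller is over the near blue piece in the top view, aligned with the strip (deck edge at (268,340)). I'm lowering it to contact in small steps.

```bash

python3 -m crank '[{"linear":[0,-1,10],"dr":[0,0,0]},{"linear":[0,-1,20],"dr":[0,0,0]},{"linear":[0,-1,28],"dr":[0,0,0]},{"linear":[0,-1,31],"dr":[0,0,0]},{"linear":[0,-1,31],"dr":[0,0,0]}]'
python3 -m crank '[{"linear":[0,0,2],"dr":[0,0,0]},{"linear":[0,0,2],"dr":[0,0,0]}]'
python3 -m crank '[{"linear":[0,0,2],"dr":[0,0,0]},{"linear":[0,0,2],"dr":[0,0,0]}]'
python3 -m crank '[{"linear":[0,0,2],"dr":[0,0,0]},{"linear":[0,0,2],"dr":[0,0,0]}]'
```

```text
clock: 7.22
ee_pos: [507.4, -239.5, 91.1]
orientation: [0.044, -3.141, -0.0]
ft_force: [-0.6, 0.2, -2.9]
gripper_width: 24.5
finger_force: 89.2
clock: 7.48
ee_pos: [507.5, -239.6, 89.4]
orientation: [-0.044, 3.141, -0.0]
ft_force: [-0.1, -0.0, -2.6]
gripper_width: 24.6
finger_force: 89.2
clock: 7.72
ee_pos: [507.4, -239.6, 87.2]
orientation: [0.044, -3.141, -0.0]
ft_force: [-0.1, -0.1, -2.2]
gripper_width: 24.9
finger_force: 89.2
clock: 7.98
ee_pos: [507.3, -239.6, 85.1]
orientation: [0.044, -3.141, -0.0]
ft_force: [-0.2, 0.2, -1.7]
gripper_width: 24.9
finger_force: 89.2
```

```bash
for i in 1; do :; done
python3 -m crank '[{"linear":[0,0,2],"dr":[0,0,0]},{"linear":[0,0,2],"dr":[0,0,0]}]'
python3 -m crank '[{"linear":[0,0,2],"dr":[0,0,0]},{"linear":[0,0,2],"dr":[0,0,0]}]'
```

```text
clock: 8.22
ee_pos: [507.6, -239.6, 83.4]
orientation: [-0.044, 3.141, -0.0]
ft_force: [-0.6, 0.8, 0.3]
gripper_width: 24.7
finger_force: 89.7
clock: 8.48
ee_pos: [507.5, -239.6, 81.3]
orientation: [-0.044, 3.141, -0.0]
ft_force: [0.7, 0.8, 0.6]
gripper_width: 25.1
finger_force: 89.9
```

```bash
python3 -m crank '[{"linear":[0,0,1],"dr":[0,0,0]},{"linear":[0,0,2],"dr":[0,0,0]},{"linear":[0,0,2],"dr":[0,0,0]}]'
python3 -m crank '[{"linear":[0,0,1],"dr":[0,0,0]},{"linear":[0,0,2],"dr":[0,0,0]},{"linear":[0,0,2],"dr":[0,0,0]}]'
```

```text
clock: 8.85
ee_pos: [507.7, -239.6, 79.6]
orientation: [-0.044, 3.141, -0.0]
ft_force: [-0.2, 2.0, 7.1]
gripper_width: 25.2
finger_force: 90.7
clock: 9.22
ee_pos: [509.1, -239.7, 79.4]
orientation: [-0.045, 3.137, -0.001]
ft_force: [-0.8, 6.2, 26.8]
gripper_width: 24.7
finger_force: 93.4
```

```bash
python3 -m crank '[{"linear":[-4,0,0],"dr":[0,0,0]},{"linear":[-8,0,0],"dr":[0,0,0]},{"linear":[-12,0,0],"dr":[0,0,0]}]'
python3 -m crank '[{"linear":[-4,0,0],"dr":[0,0,0]},{"linear":[-8,0,0],"dr":[0,0,0]}]'
python3 -m crank '[{"linear":[-4,0,0],"dr":[0,0,0]},{"linear":[-8,0,0],"dr":[0,0,0]}]'
python3 -c "from h import *; to((507,-239.6,80),181.7)"
```

```text
clock: 9.6
ee_pos: [520.9, -239.3, 79.3]
orientation: [-0.045, 3.138, -0.001]
ft_force: [-7.0, 4.8, 31.2]
gripper_width: 24.8
finger_force: 93.6
clock: 9.85
ee_pos: [528.7, -239.0, 79.4]
orientation: [-0.045, 3.138, -0.001]
ft_force: [-3.3, 7.0, 29.6]
gripper_width: 24.9
finger_force: 93.7
clock: 10.1
ee_pos: [537.0, -238.7, 79.3]
orientation: [-0.045, 3.138, -0.001]
ft_force: [-0.9, 6.8, 28.1]
gripper_width: 24.7
finger_force: 93.4
t 10.1 tcp [ 537.  -238.7   79.3] yaw -178.4 j [-0.42  0.46 -0.08  1.03  0.   -0.45] F [-0.9  6.8 28.1] w 24.7
 shift [30.  -0.  -0.8] dr [-0.   0.2 -0.1]
```

```bash
python3 -m crank '[{"linear":[-8,0,0],"dr":[0,0,0]},{"linear":[-16,0,0],"dr":[0,0,0]},{"linear":[-24,0,0],"dr":[0,0,0]},{"linear":[-32,0,0],"dr":[0,0,0]},{"linear":[-40,0,0],"dr":[0,0,0]}]'
python3 -m crank '[{"linear":[-8,0,0],"dr":[0,0,0]},{"linear":[-16,0,0],"dr":[0,0,0]},{"linear":[-24,0,0],"dr":[0,0,0]},{"linear":[-32,0,0],"dr":[0,0,0]},{"linear":[-40,0,0],"dr":[0,0,0]}]'
python3 -c "from h import *; to((667,-234.8,79),181.7)"
```

```text
clock: 10.72
ee_pos: [577.1, -237.5, 79.4]
orientation: [-0.045, 3.138, -0.0]
ft_force: [-2.3, 6.1, 26.5]
gripper_width: 24.5
finger_force: 93.0
clock: 11.35
ee_pos: [616.9, -236.1, 79.4]
orientation: [-0.045, 3.138, 0.0]
ft_force: [-2.3, 7.3, 25.5]
gripper_width: 24.7
finger_force: 92.9
t 11.35 tcp [ 616.9 -236.1   79.4] yaw -178.4 j [-0.37  0.6   0.16  1.12  0.   -0.39] F [-2.3  7.3 25.5] w 24.7
 shift [-50.1  -0.2   0.6] dr [ 0.   0.2 -0.1]
```

```bash
python3 -m crank '[{"linear":[-8,0,0],"dr":[0,0,0]},{"linear":[-16,0,0],"dr":[0,0,0]},{"linear":[-24,0,0],"dr":[0,0,0]},{"linear":[-32,0,0],"dr":[0,0,0]},{"linear":[-40,0,0],"dr":[0,0,0]}]'
python3 -m crank '[{"linear":[-6,0,0.5],"dr":[0,0,0]},{"linear":[-12,0,0.5],"dr":[0,0,0]},{"linear":[-12,0,1],"dr":[0,0,0]},{"linear":[-12,0,1],"dr":[0,0,0]}]'
python3 -c "from h import *; to((507,-239.6,79),181.7)"
```

```text
clock: 11.98
ee_pos: [656.9, -234.8, 79.5]
orientation: [-0.045, 3.138, 0.001]
ft_force: [-3.1, 7.2, 23.9]
gripper_width: 24.8
finger_force: 92.7
clock: 12.48
ee_pos: [669.6, -234.4, 79.4]
orientation: [-0.046, 3.135, 0.0]
ft_force: [-0.1, 8.8, 29.9]
gripper_width: 24.8
finger_force: 93.5
t 12.47 tcp [ 669.6 -234.4   79.4] yaw -178.3 j [-0.34  0.71  0.34  1.2   0.   -0.37] F [-0.1  8.8 29.9] w 24.8
 shift [162.7  -0.4  -0.5] dr [ 0.   0.3 -0. ]
```

```bash
python3 -m crank '[{"linear":[0,0,-10],"dr":[0,0,0]},{"linear":[0,0,-30],"dr":[0,0,0]},{"linear":[0,0,-55],"dr":[0,0,0]},{"linear":[0,0,-81],"dr":[0,0,0]},{"linear":[30,30,-81],"dr":[0,0,0]}]'
python3 -c "from h import *; to((560,150,160),126)"
```

```text
clock: 13.1
ee_pos: [638.9, -207.6, 158.7]
orientation: [-0.042, 3.137, -0.003]
ft_force: [0.7, 0.2, -1.9]
gripper_width: 24.8
finger_force: 89.4
t 13.1 tcp [ 638.9 -207.6  158.7] yaw -178.5 j [-0.31  0.6   0.35  1.32 -0.   -0.34] F [ 0.7  0.2 -1.9] w 24.8
 shift [ 69.4 359.6  -2.3] dr [ 0.   0.3 55.5]
```

```bash
python3 -m crank '[{"linear":[8,40,0],"dr":[0,0,6]},{"linear":[16,80,0],"dr":[0,0,12]},{"linear":[24,120,0],"dr":[0,0,18]},{"linear":[30,150,0],"dr":[0,0,24]},{"linear":[36,185,0],"dr":[0,0,30]}]'
python3 - <<'E'
from h import *; from cell import env
to((560,150,160),126)
t=env.get_image("top")
for c in blobs(t,(100,120,60),(125,255,255),(330,95,360,190)): print("trim",rect(t,c,24),c.min(0),c.max(0))
E
```

```text
clock: 13.72
ee_pos: [594.7, -21.3, 156.9]
orientation: [-0.776, -3.043, 0.001]
ft_force: [-0.4, -0.2, -2.3]
gripper_width: 25.0
finger_force: 89.3
t 13.72 tcp [594.7 -21.3 156.9] yaw 151.4 j [-0.04  0.43  0.08  1.22 -0.    0.46] F [-0.4 -0.2 -2.3] w 25.0
 shift [112.4 133.8  -3.1] dr [-0.1 -0.  25.4]
trim (array([ 586.8, -237.2], dtype=float32), 220.0, 18.3, 1.7) [341 107] [348 179]
```

```bash
python3 -m crank '[{"linear":[25,30,-3],"dr":[0,0,6]},{"linear":[50,60,-3],"dr":[0,0,12]},{"linear":[80,95,-3],"dr":[0,0,18]},{"linear":[112,134,-3],"dr":[0,0,25.4]},{"linear":[112,134,-3],"dr":[0,0,25.4]}]'
python3 -m crank '[{"linear":[0,0,25],"dr":[0,0,0]},{"linear":[0,0,50],"dr":[0,0,0]},{"linear":[0,0,75],"dr":[0,0,0]},{"linear":[0,0,90],"dr":[0,0,0]},{"linear":[0,0,90],"dr":[0,0,0]}]'
python3 -m crank '[{"linear":[0,0,0],"dr":[0,0,0]},{"linear":[0,0,0],"dr":[0,0,0]}]'
python3 -c "from h import *; to((560,150,57),126)"
```

```text
clock: 14.4
ee_pos: [559.6, 151.7, 159.9]
orientation: [-1.418, -2.802, 0.001]
ft_force: [0.3, -0.1, -2.6]
gripper_width: 25.0
finger_force: 89.1
clock: 15.02
ee_pos: [560.0, 148.5, 69.5]
orientation: [-1.42, -2.801, 0.002]
ft_force: [-0.4, -0.7, -1.6]
gripper_width: 24.8
finger_force: 89.2
clock: 15.28
ee_pos: [561.1, 149.2, 71.2]
orientation: [1.42, 2.801, 0.002]
ft_force: [-0.0, 0.5, -2.0]
gripper_width: 24.8
finger_force: 89.3
t 15.28 tcp [561.1 149.2  71.2] yaw 126.2 j [ 0.26  0.45 -0.11  1.01 -0.    1.2 ] F [-0.   0.5 -2. ] w 24.8
 shift [ 1.3 -0.5 14.2] dr [0.1 0.  0.2]
```

```bash
python3 -m crank '[{"linear":[0,0,5],"dr":[0,0,0]},{"linear":[0,0,10],"dr":[0,0,0]},{"linear":[0,0,12],"dr":[0,0,0]},{"linear":[0,0,12],"dr":[0,0,0]}]'
python3 -m crank '[{"linear":[0,0,1],"dr":[0,0,0]},{"linear":[0,0,1],"dr":[0,0,0]}]'
python3 -m crank '[{"linear":[0,0,1],"dr":[0,0,0]},{"linear":[0,0,1],"dr":[0,0,0]}]'
```

```text
clock: 15.78
ee_pos: [560.4, 149.1, 58.2]
orientation: [-1.421, -2.802, 0.0]
ft_force: [0.6, -0.4, -1.9]
gripper_width: 24.7
finger_force: 89.2
clock: 16.02
ee_pos: [560.7, 149.1, 57.8]
orientation: [1.421, 2.801, 0.0]
ft_force: [-1.4, -1.5, 4.0]
gripper_width: 25.2
finger_force: 90.1
clock: 16.27
ee_pos: [561.0, 149.0, 57.6]
orientation: [1.421, 2.8, 0.001]
ft_force: [-5.3, -3.5, 18.2]
gripper_width: 25.0
finger_force: 92.2
```

On the floor. I'm easing the pressure, opening and retreating.

```bash
python3 -m crank '[{"linear":[0,0,-1.5],"dr":[0,0,0]},{"linear":[0,0,-1.5],"dr":[0,0,0]}]'
python3 -m crank '[{"linear":[0,0,0],"dr":[0,0,0]},{"linear":[0,0,0],"dr":[0,0,0]},{"linear":[0,0,0],"dr":[0,0,0]},{"linear":[0,0,0],"dr":[0,0,0]},{"linear":[0,0,0],"dr":[0,0,0]}]' 0
python3 -m crank '[{"linear":[0,0,-10],"dr":[0,0,0]},{"linear":[0,0,-40],"dr":[0,0,0]},{"linear":[0,0,-80],"dr":[0,0,0]},{"linear":[0,0,-120],"dr":[0,0,0]},{"linear":[0,0,-150],"dr":[0,0,0]}]'
python3 -m crank '[{"linear":[0,-40,0],"dr":[0,0,0]},{"linear":[0,-80,0],"dr":[0,0,0]},{"linear":[0,-120,0],"dr":[0,0,0]},{"linear":[0,-150,0],"dr":[0,0,0]},{"linear":[0,-150,0],"dr":[0,0,0]}]'
python3 - <<'E'
from h import *; from cell import env
to((560,150,57),126)
out=np.zeros((600,800,3),np.uint8)
t=env.get_image("top"); s=env.get_image("scene")
out[:,:400]=cv2.resize(t["color"][90:240,175:275],(400,600)); out[:400,400:]=cv2.resize(s["color"][130:230,160:290],(400,400))
cv2.imwrite("pics/s4.png",out[...,::-1])
for c in blobs(t,(5,120,100),(22,255,255),(185,105,270,185)): print("handle",rect(t,c,92))
E
```

```text
clock: 16.52
ee_pos: [560.6, 149.2, 57.8]
orientation: [1.421, 2.802, 0.0]
ft_force: [0.9, 1.1, 1.7]
gripper_width: 24.9
finger_force: 89.6
clock: 17.15
ee_pos: [560.5, 149.1, 57.8]
orientation: [1.421, 2.802, 0.0]
ft_force: [0.4, -0.1, -0.5]
gripper_width: 85.3
finger_force: 0.0
clock: 17.77
ee_pos: [560.8, 149.2, 210.5]
orientation: [1.42, 2.8, 0.002]
ft_force: [0.6, 0.7, -0.7]
gripper_width: 85.2
finger_force: 0.0
clock: 18.4
ee_pos: [438.5, 59.7, 208.9]
orientation: [1.422, 2.8, 0.001]
ft_force: [0.2, -0.4, 0.9]
gripper_width: 85.4
finger_force: 0.0
t 18.4 tcp [438.5  59.7 208.9] yaw 126.1 j [ 0.14  0.1  -0.23  1.24 -0.    1.08] F [ 0.2 -0.4  0.9] w 85.4
 shift [  1.3 151.3 152.1] dr [0.1 0.  0.1]
```

View pics/s4.png

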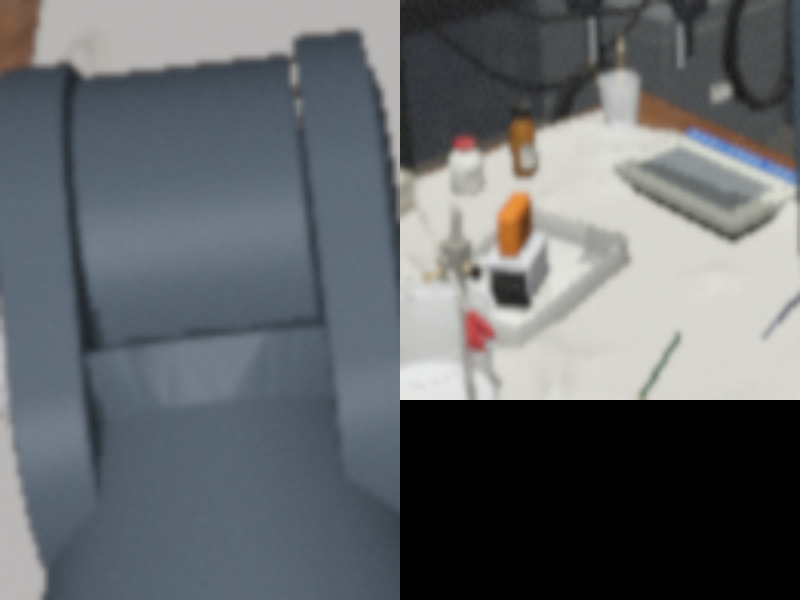

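The roller stands upright in the tray (right panel (520,250)), with the gripper clear of it. The blue strip lies level and unbroken. The TCP height stayed at 79.4 mm along the whole strip, which matches fully home. Handing in.

```bash
python3 -c "
from cell import env
print(env.close_job())"
```

```text
the job is handed in; nothing more can be done
None
```

I rolled the strip from one end to the other at about 25–30 N, and all three pieces look fully home. The roller is back standing in the tray, released. I handed the job in at about 18.5 s; no verdict came back.

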